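# Seat the converter module in the test nest and hold the spring probe on its contact

### The arm

A 6-joint arm with a two-finger parallel gripper is mounted at the origin on a cart in front of the work surface, level with it; the furniture and walls round the work are solid. World frame = base frame: x ahead of the robot, y to its left, z up, the work surface at z = 0. Lengths are in m, angles in degrees, forces in N, time in s.
With the tool pointing down it reaches from about 0.375 to 0.9 m from the base axis. Payload 3.1 kg.
Tool frame: the origin (TCP) lies at the very end of the fingers, on their centre line; the grasp point (between the pads) lies 19 mm behind it; z points along the fingers, y is the line along which they close (so a half turn about z gives the same grasp; the last joint's range is limited). The gripper opens to 87 mm and grips with 3 to 60 N. Pads are 19 mm wide; open, the fingers measure 117 mm over their backs; the gripper's body (75 mm by 190 mm) begins 51 mm behind the grasp point.
Start: joints at [56.981, 30.224, 82.088, -0, 67.689, -10.227], TCP at [0.242, 0.576, 0.199] pointing down, gripper open.
Joint ranges: [-176.69, 176.69], [-43.24, 126.21], [12.49, 139.97], [-82, 262], [0, 151.66], [-163.58, 163.58]. Speed limits (degrees/s): [159.86, 159.86, 180, 180, 180, 180].

### API

Orientations are given as a 3x3 rotation matrix whose columns are the frame's x, y, z axes.
In Python, from rig import bot, imaging gives the robot as it stands.
- The arm moves only by the tool drive_tool, never from a script. Its argument "deltas" is text: rows parted by semicolons, each of 5 numbers parted by spaces: the finger opening in mm, from 0 to 87, then the shift along the world's x, y, z in mm, then the turn about the world's z in rad. In form: jaw dx dy dz twist; .... A call has 1 to 12 rows; each row is the pose to reach, as a shift and turn from the pose commanded when the call began; what a row does not reach only later rows make up. A row lasts 1/10 s, in which the tool goes at most 50 mm and 8.59 degrees, less where a joint would pass 70% of its speed; a pose out of reach is approached as far as the arm can. A call with a gripper value outside its range is refused whole. The fingers move at their own pace and stop on an object; the grip force is fixed at half the most. Time passes only in rows, so rows that repeat a pose let the fingers close. It gives the time, the measured TCP pose, the force, the opening and the grip force at its end, in the units of the state.
- bot.read_state(): the state, without advancing time (a new reading comes with each control period).
- imaging.capture(name): name is "scene" or "top" or "wrist"; returns the picture (480x640x3 uint8, red, green, blue); there is no depth.
- imaging.camera_model(name): a dict with "fx", "fy", "cx", "cy" (pixels), "T" (4x4, takes a point from camera to world coordinates). Camera axes: x right, y down, z forward; pixel columns grow to the right and rows downward; lengths in m; the calibration is good to about 2 mm. A picture is of the moment at which its call begins: read the wrist's pose just before it. camera_model takes no time and is no camera call; for the wrist camera it gives the pose at the moment of the call.
- bot.hand_in(): hands the job in; it is judged then, once.
The state is a dict: "time_s": time; "joint_positions": joint angles; "qvel": joint speeds; "tau": joint torques, N m; "position": TCP position; "tcp_rot": TCP orientation; "force": force on the tool from outside, world axes, zero at the start; "moment": the same for the moment, N m; "opening": opening from 0.0 (shut) to 1.0 (fully open); "grasp_force": force on a finger pad.
Only numpy, scipy, OpenCV 4.12 (cv2) and the standard library are available. Lean on these libraries where they do the work, as an engineer would, in place of code of your own. Each camera call takes 0.05 s, during which the arm holds its last target. There are 200 camera calls.

### The job

Put the small converter module into the recess of the aluminium test nest (either way round), press it down firmly until it is fully home and flush, and let go of it. Then take the spring-tipped test probe out of its holder and, keeping it upright, set its tip gently on the module's round brass contact and push until the spring tip is about half way in. Finish like that, still holding the probe pressed on the contact; leave everything else on the bench where it lies.

Things in the scene. Friction and masses are not known exactly. Their poses are not given: they have to be found in the camera images.
- nest: Test nest: aluminium plate 100 (its x) x 130 (its y) x 20 mm high, fixed to the bench; place and yaw differ each time. Origin: centre of its underside, z up. In its middle an open recess 47 (x) x 75 (y) mm, 14 mm deep, with a 2 mm chamfer at the mouth; the recess floor is 6 mm above the bench.
- module_center (a point): Converter module, loose, 70-140 g. Black base 44 (its x) x 72 (y) x 14 mm; on it towards -y a grey housing 30 (x) x 34 (y) mm, rising 30 mm above the base, centred 17 mm to -y of the module's middle. Grip the housing across its 30 mm. Point: middle of the base outline, 22 mm above the underside (half-way up); z up. Seated, its underside is on the recess floor, base top level with the nest top.
- contact (a point): Centre of the round brass contact, 12 mm in diameter with a white ring round it, on the top of the module's base (14 mm above the module's underside), 20 mm towards +y from the module's middle, beside the housing. Axes as the module.
- holder: Probe holder: dark steel block 46 x 46 x 62 mm high with a vertical 16 mm through hole and two low bolted flanges (8 mm high) reaching 42 mm either way along its x. Fixed to the bench; place and yaw differ each time. Origin at the centre of its underside, z up.
- probe_grip (a point): Handle centre of the test probe, upright in the holder, 60-100 g. Grey square handle 18x18x64 mm over a round collar (28 mm, 6 thick) resting loosely on the holder's top; below it an 8 mm steel shaft 40 mm long, then a thin sprung brass tip 14 mm long. Point: 32 mm below the handle's top, 38 mm above the collar's underside, 92 mm above the free tip's end. z up the axis; x, y square to the flats.
- probe_tip (a point): End of the sprung tip (rounded, 4.4 mm thick), on the probe's axis; axes as the probe. Moves up into the shaft as the tip is pressed.
- plunger (a joint): How far the sprung tip is pushed into the probe, m: 0 is free, 0.010 fully in. It gives way above about 1.5 N and then takes 0.5 N more for each mm: about 4 N half way in, 6.5 N at the end of its travel.
- tweezers: Black tweezers, 140 mm long, 7 mm high, lying on the bench; a bystander.
- solder_spool: Spool 58 mm across and 36 mm high, standing on the bench; a bystander. Origin at the centre of its underside.
- screwdriver: Precision screwdriver, 153 mm long, 18 mm high, lying on the bench; a bystander.
Mind the look-alikes: they are no part of the job. Leave any pink or red look-alike of the part that bears module_center alone.

How it is judged:
By the outcome, as a careful person would: the job done as asked, in the order asked, and still so for the second after the job is handed in, while the arm keeps its last pose, push and grip.
It also fails if it takes over 51 s, if anything falls off the work surface, if the arm or the gripper's body presses on something with over 40 N, if the wrist force passes 120 N, or if a joint passes its speed limit or range.

## Working session

There is one attempt and no reset: what is moved stays moved. The work goes in short steps, Python scripts to look and compute and a tool call to move; the robot and the scene stay as the last step left them, time stands still between calls to the robot, and variables do not carry over. Pictures are saved under pics/ and viewed, at most 10 in all, crops included, and the job is handed in when it is done.

Besides the shell and the picture viewer there is one more tool, called as name(argument=value, ...) on one line, values as JSON. drive_tool: Moves the arm, as the interface text tells. Its arguments: {"type":"object","properties":{"deltas":{"type":"string"}},"required":["deltas"]}

```bash
mkdir -p pics; ls; cat > h.py <<'E'
import numpy as np, cv2
from rig import bot, imaging
def snap(n,f):
    m=imaging.camera_model(n); im=imaging.capture(n); cv2.imwrite(f'pics/{f}.png',im[...,::-1]); np.save(f'pics/{f}.npy',m); return im,m
def load(f):
    return cv2.imread(f'pics/{f}.png')[...,::-1], np.load(f'pics/{f}.npy',allow_pickle=True).item()
def ray(m,u,v):
    T=np.array(m['T']); d=T[:3,:3]@np.array([(u-m['cx'])/m['fx'],(v-m['cy'])/m['fy'],1.]); return T[:3,3],d/np.linalg.norm(d)
def onz(m,u,v,z):
    o,d=ray(m,u,v); return o+d*(z-o[2])/d[2]
def proj(m,p):
    T=np.array(m['T']); c=T[:3,:3].T@(np.array(p)-T[:3,3]); return m['fx']*c[0]/c[2]+m['cx'], m['fy']*c[1]/c[2]+m['cy']
def tri(a,b):
    (o1,d1),(o2,d2)=a,b; s=np.linalg.lstsq(np.c_[d1,-d2],o2-o1,rcond=None)[0]; p,q=o1+s[0]*d1,o2+s[1]*d2; return (p+q)/2,np.linalg.norm(p-q)
E
python3 - <<'E'
from h import *
for n in('top','scene'):
    im,m=snap(n,n+'1'); print(n,np.round(m['T'],3).tolist(),m['fx'],m['cx'],m['cy'])
print(bot.read_state())
E
```

```text
pics
top [[0.024, -0.983, 0.18, 0.241], [-0.999, -0.029, -0.022, -0.035], [0.027, -0.179, -0.983, 1.465], [0.0, 0.0, 0.0, 1.0]] 569.125502002704 323.6681817987145 239.07954060265652
scene [[0.457, -0.442, 0.772, -0.17], [-0.89, -0.21, 0.406, -0.401], [-0.017, -0.872, -0.49, 0.527], [0.0, 0.0, 0.0, 1.0]] 438.7570566756999 319.68453956573546 235.08174033033936
{'time_s': 0.1, 'joint_positions': array([ 5.69804225e+01,  3.02768748e+01,  8.21501430e+01,  1.32873069e-03,
        6.76869382e+01, -1.02296571e+01]), 'qvel': array([ 0.04393635, -0.06157386, -0.16512301, -0.09172616, -0.070232  ,
        0.05367133]), 'tau': array([ 1.12860901e-04, -4.40984631e+01, -1.77150249e+01,  6.35220297e-02,
        5.34341822e-02, -5.01398586e-05]), 'position': array([0.24169626, 0.57561183, 0.19842872]), 'tcp_rot': array([[-9.21927685e-01,  3.87360465e-01, -1.10179495e-03],
       [ 3.87361851e-01,  9.21926274e-01, -1.65597591e-03],
       [ 3.74314108e-04, -1.95348337e-03, -9.99998022e-01]]), 'force': array([-0.1365408 , -0.33215999, -0.2499456 ]), 'moment': array([-0.01268855, -0.003841  , -0.01529277]), 'grasp_force': 0.0, 'opening': 1.004183448404171}
```

View pics/top1.png

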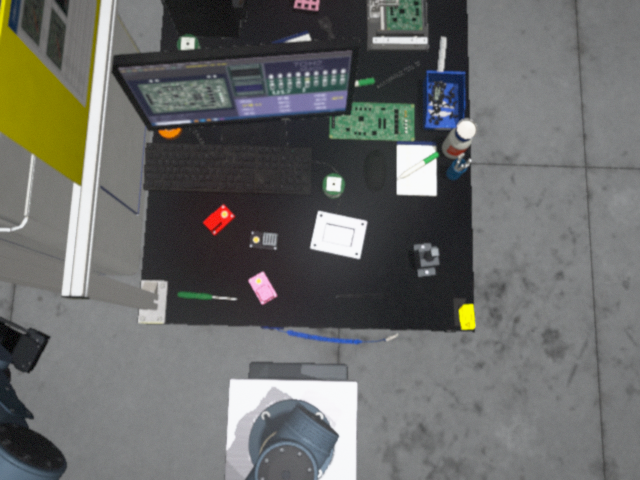

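View pics/scene1.png

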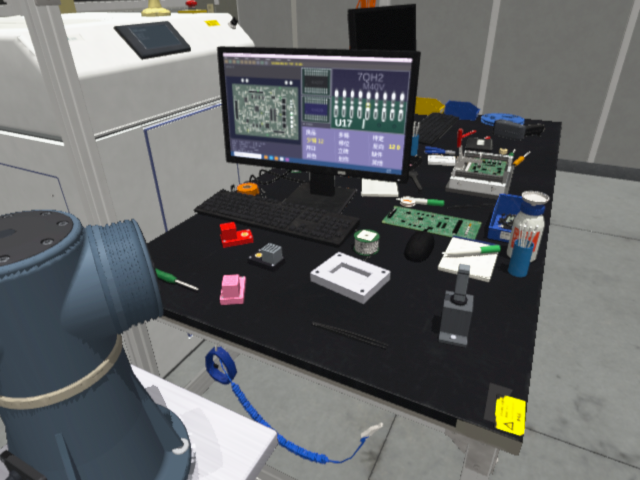

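The top view shows the module at (264,240), with its housing to the right and its contact at (255,240). The nest is at (339,235), the holder and probe at (426,258), pink and red decoys at (262,288) and (219,219), and the tweezers at about (360,296). The scene view agrees: module (268,255), nest (350,275), probe handle (462,280).

```bash
python3 - <<'E'
from h import *
a,ma=load('top1'); b,mb=load('scene1')
def blobs(im,roi,f):
    u0,v0,u1,v1=roi; c=im[v0:v1,u0:u1].astype(int); m=f(c).astype(np.uint8)
    n,l,s,ce=cv2.connectedComponentsWithStats(m)
    i=1+s[1:,4].argmax(); cn=cv2.findContours((l==i).astype(np.uint8),0,1)[0][0]
    r=cv2.minAreaRect(cn); return (r[0][0]+u0,r[0][1]+v0),r[1:],s[i,4],cv2.boxPoints(r)+[u0,v0]
grey=lambda lo,hi:(lambda c:(c.min(2)>lo)&(c.max(2)<hi)&(np.ptp(c,axis=2)<30))
yel=lambda c:(c[...,0]-c[...,2]>50)&(c[...,0]>120)
N=blobs(a,(300,200,375,265),lambda c:c.min(2)>150); print('nest',N)
for q in N[3]: print(onz(ma,*q,.02).round(4))
print('c',onz(ma,*N[0],.02))
H=blobs(a,(246,228,282,252),grey(70,220)); print('housing',H,onz(ma,*H[0],.044))
C=blobs(a,(246,228,282,252),yel); print('contact',C[0],C[2],onz(ma,*C[0],.014))
H2=blobs(b,(245,235,290,275),grey(70,230)); C2=blobs(b,(245,235,290,275),yel); print(H2[0],C2[0],C2[2])
print('tri contact',tri(ray(ma,*C[0]),ray(mb,*C2[0])))
for r in((415,238,440,280),): print(a[238:280:3,412:442:3].max(2))
# enlarged crops for viewing
x=np.hstack([cv2.resize(a[225:285,235:295],(400,400),interpolation=2),cv2.resize(a[230:290,395:455],(400,400),interpolation=2)])
cv2.imwrite('pics/crop1.png',x[...,::-1])
E
```

```text
nest ((338.3806381225586, 234.31697463989258), ((51.24510955810547, 39.090484619140625), 11.88865852355957), np.int32(1991), array([[309.28116989, 248.1644516 ],
       [317.33421707, 209.91246796],
       [367.48010254, 220.46949768],
       [359.42705917, 258.72148132]]))
[ 0.481 -0.031  0.02 ]
[ 0.5825 -0.0491  0.02  ]
[ 0.5583 -0.1803  0.02  ]
[ 0.4572 -0.1606  0.02  ]
c [ 0.5194227  -0.10520199  0.02      ]
housing ((269.5, 240.5), ((17.0, 15.0), 90.0), np.int32(230), array([[262., 232.],
       [277., 232.],
       [277., 249.],
       [262., 249.]])) [0.49371728 0.07008086 0.044     ]
contact (255.50000095367432, 239.00000095367432) 28 [0.50192653 0.10854941 0.014     ]
(271.9391899108887, 253.1148624420166) (248.5, 238.5) 60
tri contact (array([0.4886259 , 0.10931848, 0.06218041]), np.float64(0.014461652995675067))
[[ 46  46  42  39  34  40  34  39  40  39]
 [ 45  40  40  40  42  36  35  44  39  39]
 [ 43  83  94 104 125 123 105  41  44  35]
 [ 42 129 125 188 184 134 127 116 105  37]
 [ 41  82  87 132 119 108  96 183 180  54]
 [ 30  40  53  87  64  54  75 190 187  78]
 [ 31  44  49  85  47  49  55 103 107  54]
 [ 23  35  45 109  93  58  60  86 130  59]
 [ 29  36  44 124 131 117 118 130 131  72]
 [ 25  34  40 110 117 112 102  86  74  46]
 [ 32  33  55  72  85  86 105 113  40  38]
 [ 37  38 116 132 140 226 135 135  47  32]
 [ 39  37 113 130 130 152 117 108  53  38]
 [ 39  37  51  58  38  39  40  35  38  40]]
```

View pics/crop1.png

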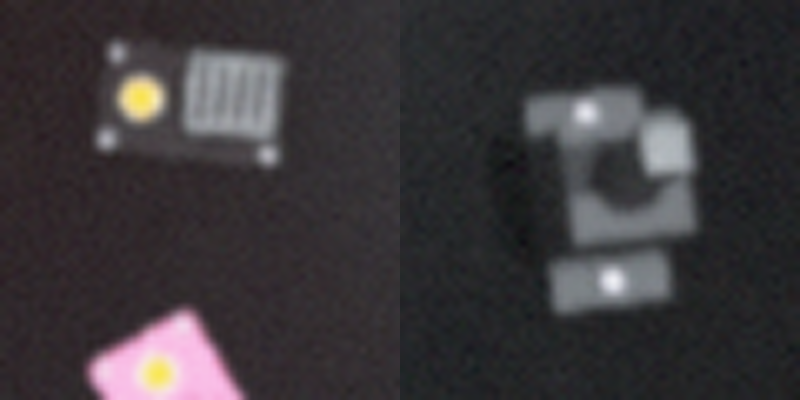

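```bash
python3 - <<'E'
from h import *
a,ma=load('top1'); b,mb=load('scene1')
for p in [(0,0,0),(0,0,.3),(.242,.576,.199),(.242,.576,.3),(.15,.3,.5)]: print(p,np.round(proj(ma,p)),np.round(proj(mb,p)))
w=imaging.camera_model('wrist');R=bot.read_state();Rt=R['tcp_rot'];T=np.array(w['T'])
print((Rt.T@(T[:3,3]-R['position'])).round(4),(Rt.T@T[:3,:3]).round(3).tolist(),w['fx'],w['cx'],w['cy'])
for q in((256.1,239.7),): print(onz(ma,*q,.014))
print(onz(ma,270,239,.044), onz(ma,395+668/6.667,230+142/6.667,.062+.070), onz(ma,395+628/6.667,230+185/6.667,.062))
for q in((587,112),(613,282)): print(onz(ma,395+q[0]/6.667,230+q[1]/6.667,.008))
for q in((.242,.576,.0),(.45,.35,.0)): print(np.round(proj(ma,q)))
E
```

```text
(0, 0, 0) [291. 442.] [104. 473.]
(0, 0, 0.3) [286. 469.] [ 21. 276.]
(0.242, 0.576, 0.199) [ 26. 336.] [-19. 184.]
(0.242, 0.576, 0.3) [  1. 335.] [-41. 134.]
(0.15, 0.3, 0.5) [100. 395.] [-65.  21.]
[ 0.0756  0.0004 -0.1863] [[-0.0, -0.961, -0.275], [1.0, -0.0, -0.001], [0.001, -0.275, 0.961]] 332.5400070917701 322.84969367670374 237.54596848748594
[0.50013534 0.10692019 0.014     ]
[0.49761029 0.06897824 0.044     ] [ 0.4676156  -0.47586712  0.132     ] [ 0.46264643 -0.48331988  0.062     ]
[ 0.49968758 -0.48516223  0.008     ]
[ 0.4327985  -0.49360395  0.008     ]
[ 64. 337.]
[161. 257.]
```

```bash
python3 - <<'E'
from h import *
a,ma=load('top1'); b,mb=load('scene1')
x=np.hstack([cv2.resize(a[180:350,0:180],(450,425),interpolation=2),cv2.resize(b[130:340,60:210],(304,425),interpolation=2)])
cv2.imwrite('pics/crop2.png',x[...,::-1])
f=lambda u,v,z: onz(ma,395+(u-400)/6.667,230+v/6.667,z).round(4)
print('handle top',f(668,142,.132),'hole',f(628,185,.062),'bolts',f(587,112,.008),f(613,282,.008))
for q in((140,323),(166,323),(166,282),(140,282)): print(q,onz(ma,*q,0).round(3))
E
```

```text
handle top [ 0.4635 -0.3316  0.132 ] hole [ 0.4583 -0.3319  0.062 ] bolts [ 0.4951 -0.3275  0.008 ] [ 0.4285 -0.3371  0.008 ]
(140, 323) [0.28  0.391 0.   ]
(166, 323) [0.282 0.326 0.   ]
(166, 282) [0.386 0.333 0.   ]
(140, 282) [0.384 0.399 0.   ]
```

View pics/crop2.png

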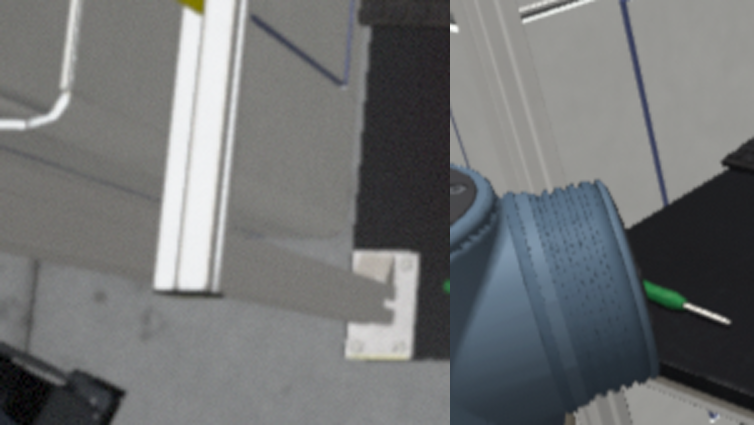

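The crop shows the post plate at the bench's left front corner, at about x 0.28–0.39, y 0.33–0.40. That puts it between the start pose and the work. I'll retract, turn the gripper, and swing past it close in.

drive_tool(deltas="87 -10 -25 0 0.13; 87 -20 -50 0 0.27; 87 -30 -75 0 0.41; 87 -40 -100 0 0.54; 87 -49 -125 0 0.68; 87 -59 -150 0 0.81; 87 -69 -175 0 0.95; 87 -79 -200 0 1.08; 87 -87 -221 0 1.22; 87 -87 -221 0 1.22")

```text
time_s: 1.1
position: [0.1527, 0.3519, 0.1988]
tcp_rot: [[-0.681, -0.733, -0.003], [-0.733, 0.681, -0.004], [0.005, -0.0, -1.0]]
force: [0.1, -0.2, 0.9]
opening: 1.005
grasp_force: 0.0
```

drive_tool(deltas="87 35 -26 0 0; 87 68 -48 0 0; 87 99 -73 0 0; 87 127 -101 0 0; 87 152 -132 0 0; 87 174 -165 0 0; 87 192 -200 0 -0.15; 87 205 -240 5 -0.3; 87 230 -275 10 -0.45; 87 245 -285 20 -0.6; 87 255 -285 30 -0.75; 87 265 -285 40 -0.9")

```text
time_s: 2.3
position: [0.4221, 0.0695, 0.2397]
tcp_rot: [[-0.996, 0.089, 0.001], [0.089, 0.996, 0.0], [-0.001, 0.0, -1.0]]
force: [0.7, -0.4, 0.3]
opening: 0.998
grasp_force: 0.0
```

```bash
python3 - <<'E'
from h import *
im,m=snap('wrist','w1')
for p in [(.5,.107,.014),(.4976,.069,.044),(.5194,-.105,.02)]: print(np.round(proj(m,p)))
E
```

```text
[356. 261.]
[328. 270.]
[199. 289.]
```

drive_tool(deltas="87 10 5 0 -0.15; 87 20 5 0 -0.3; 87 30 5 0 -0.45; 87 40 5 0 -0.6; 87 50 5 0 -0.75; 87 60 5 0 -0.9; 87 70 0 0 -1.05; 87 75 0 0 -1.2; 87 75 0 0 -1.35; 87 75 0 0 -1.55; 87 75 0 0 -1.55; 87 75 0 0 -1.55")

```text
time_s: 3.55
position: [0.4956, 0.0705, 0.2389]
tcp_rot: [[0.056, 0.998, 0.0], [0.998, -0.056, 0.0], [0.0, 0.0, -1.0]]
force: [-0.1, -0.2, 0.5]
opening: 0.996
grasp_force: 0.0
```

View pics/w1.png

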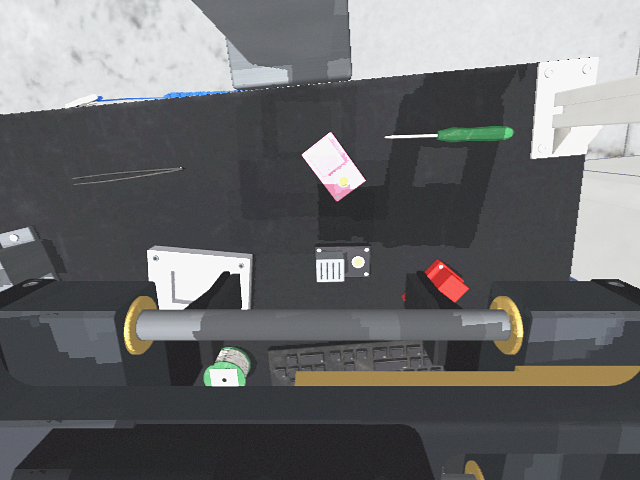

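The picture shows the module at (343,263), its contact at (358,262), its housing at (330,270), and the nest partly hidden at (200,280).

```bash
cat > mod.py <<'E'
from h import *
def comps(mask,amin=30):
    n,l,s,c=cv2.connectedComponentsWithStats(mask.astype(np.uint8)); return [(c[i].round(1).tolist(),int(s[i,4]),s[i,:4].tolist()) for i in range(1,n) if s[i,4]>=amin]
yel=lambda im:(im[...,0].astype(int)-im[...,2]>40)&(im[...,0]>170)&(im[...,1]>150)
E
python3 - <<'E'
from mod import *
im,m=snap('wrist','w2'); a,ma=load('w1')
print(comps(yel(a)),comps(yel(im)))
for p in [(.5,.107,.014),(.4976,.069,.044),(.5194,-.105,.02)]: print(np.round(proj(m,p)))
E
```

```text
[([343.4, 181.0], 61, [340, 177, 8, 9]), ([330.7, 188.5], 65, [325, 184, 11, 13]), ([343.0, 192.8], 77, [335, 189, 18, 11]), ([357.9, 261.6], 45, [355, 258, 7, 8]), ([513.2, 320.2], 455, [497, 298, 26, 56]), ([128.6, 328.1], 256, [124, 301, 13, 53])] [([378.0, 95.6], 79, [374, 91, 9, 10]), ([325.7, 174.3], 62, [322, 170, 9, 9]), ([212.5, 190.0], 49, [201, 185, 21, 14]), ([239.5, 188.6], 57, [236, 185, 8, 9]), ([517.8, 324.0], 183, [511, 305, 12, 42]), ([126.1, 330.7], 80, [124, 316, 5, 32])]
[325. 175.]
[325. 211.]
[348. 331.]
```

View pics/w2.png

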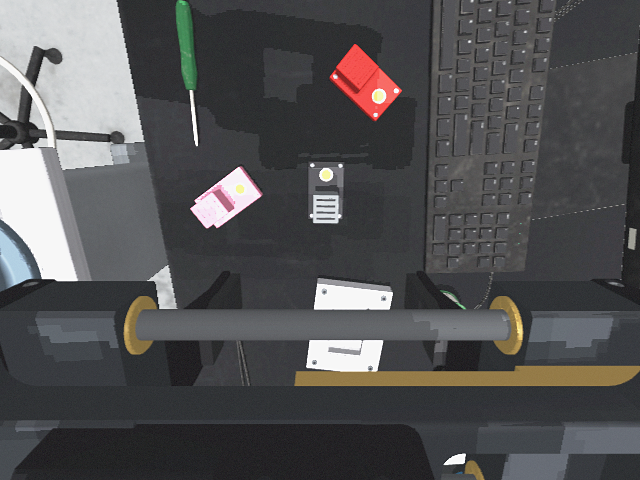

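w2 shows the module below the gripper: contact (326,174), housing top (325,208). The nest is at (349,325), the pink decoy at (226,197) and the red one at (366,83).

```bash
python3 - <<'E'
from mod import *
a,ma=load('w1'); b,mb=load('w2')
print('contact',tri(ray(ma,357.9,261.6),ray(mb,325.7,174.3)), onz(mb,325.7,174.3,.014))
def house(im,roi,t=150):
    u0,v0,u1,v1=roi; g=im[v0:v1,u0:u1].min(2); mk=(g>t).astype(np.uint8)
    mk=cv2.morphologyEx(mk,cv2.MORPH_CLOSE,np.ones((5,5))); mk=cv2.morphologyEx(mk,cv2.MORPH_OPEN,np.ones((9,9)))
    cn=max(cv2.findContours(mk,0,1)[0],key=cv2.contourArea); r=cv2.minAreaRect(cn); return np.array(r[0])+[u0,v0],r[1:],cv2.boxPoints(r)+[u0,v0]
A=house(a,(305,240,350,295)); B=house(b,(300,180,350,235)); print(A,B)
print('housing',tri(ray(ma,*A[0]),ray(mb,*B[0])), onz(mb,*B[0],.044), onz(ma,*A[0],.044))
for q in B[2]: print(onz(mb,*q,.044).round(4))
E
```

```text
contact (array([0.50080864, 0.10861866, 0.01548277]), np.float64(0.0002762255669756215)) [0.50087023 0.10835608 0.014     ]
(array([329.5, 270. ]), ((22.0, 27.0), 90.0), array([[316., 259.],
       [343., 259.],
       [343., 281.],
       [316., 281.]])) (array([325.5, 208.5]), ((27.0, 25.0), 90.0), array([[313., 195.],
       [338., 195.],
       [338., 222.],
       [313., 222.]]))
housing (array([0.49853789, 0.07129958, 0.04207577]), np.float64(0.0005500134478269907)) [0.49843277 0.07193042 0.044     ] [0.49790698 0.07107987 0.044     ]
[0.4849 0.0885 0.044 ]
[0.5136 0.0869 0.044 ]
[0.5122 0.055  0.044 ]
[0.4829 0.0567 0.044 ]
```

drive_tool(deltas="50 3 1 -45 0; 50 3 1 -90 0; 50 3 1 -135 0; 50 3 1 -175 0; 50 3 1 -200 0; 50 3 1 -215 0; 50 3 1 -220 0; 50 3 1 -220 0; 26 3 1 -220 0; 26 3 1 -220 0; 26 3 1 -220 0; 26 3 1 -220 0")

```text
time_s: 4.8
position: [0.4986, 0.0712, 0.0201]
tcp_rot: [[0.057, 0.998, 0.002], [0.998, -0.057, -0.0], [-0.0, 0.002, -1.0]]
force: [-0.9, 0.2, 2.9]
opening: 0.335
grasp_force: 14.0
```

drive_tool(deltas="26 0 0 10 0; 26 0 0 40 0; 26 0 0 90 0; 26 4 -25 130 -0.02; 26 7 -70 160 -0.04; 26 11 -115 180 -0.06; 26 14 -160 200 -0.08; 26 18 -205 215 -0.1; 26 21 -250 220 -0.12; 26 21 -275 220 -0.12; 26 21 -275 220 -0.12; 26 21 -275 220 -0.12")

```text
time_s: 6.0
position: [0.5184, -0.2036, 0.2396]
tcp_rot: [[0.177, 0.984, -0.0], [0.984, -0.177, 0.001], [0.001, -0.001, -1.0]]
force: [-1.1, 0.6, -0.4]
opening: 0.297
grasp_force: 0.0
```

```bash
python3 - <<'E'
from mod import *
im,m=snap('wrist','w3'); s=bot.read_state(); print(s['position'],s['opening'],s['grasp_force'])
for p in [(.5194,-.105,.02),(.463,-.332,.132)]: print(np.round(proj(m,p)))
E
```

```text
[ 0.51837683 -0.20275162  0.23942408] 0.29565598104972496 0.0
[309. 123.]
[292. 357.]
```

View pics/w3.png

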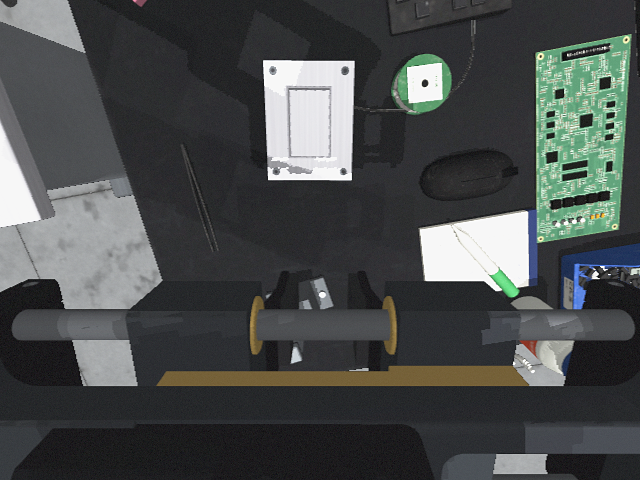

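drive_tool(deltas="26 0 -40 0 0; 26 0 -60 0 0; 26 0 -60 0 0")

```text
time_s: 6.35
position: [0.5194, -0.2653, 0.2394]
tcp_rot: [[0.178, 0.984, 0.001], [0.984, -0.178, -0.001], [-0.001, 0.001, -1.0]]
force: [0.5, 0.2, -0.2]
opening: 0.296
grasp_force: 0.0
```

```bash
python3 - <<'E'
from mod import *
im,m=snap('wrist','w4')
for f in('w3','w4'):
    im,m=load(f)
    mk=(im[:270].min(2)>170)
    print(f,comps(mk,300), np.round(proj(m,(.5194,-.105,.02))))
    # screw heads / recess: hierarchy contours
    cs,h=cv2.findContours(mk.astype(np.uint8),cv2.RETR_CCOMP,cv2.CHAIN_APPROX_NONE)
    for c,hh in zip(cs,h[0]):
        if cv2.contourArea(c)>15: r=cv2.minAreaRect(c); print(hh[3],np.round(r[0],1),np.round(r[1],1),round(r[2],1))
E
```

```text
w3 [([309.5, 117.9], 9607, [263, 60, 92, 120]), ([424.5, 82.6], 1222, [407, 63, 36, 40]), ([14.6, 190.0], 2320, [0, 122, 57, 106]), ([478.0, 244.2], 5319, [420, 211, 109, 59])] [309. 123.]
-1 [ 38.5 228.5] [5. 9.] 90.0
-1 [555.  225.9] [ 5.7 10.6] 60.9
-1 [103.5 223.5] [5. 5.] 90.0
-1 [474. 240.] [ 58. 108.] 90.0
-1 [ 28.  174.5] [ 56. 105.] 0.0
-1 [424.3  82.6] [38.5 34.6] 88.2
529 [424.5  83. ] [7.8 9.2] 45.0
-1 [622.   69.4] [ 4.9 19.1] 3.8
-1 [308.5 119.5] [119.  91.] 90.0
541 [343.  171.5] [7.8 7.8] 45.0
541 [329.5 144. ] [ 3. 22.] 0.0
541 [329.5 117. ] [ 3. 18.] 0.0
541 [309.  122.5] [71. 44.] 90.0
541 [344.8  70.3] [8.5 9.2] 45.0
541 [272.6  70.1] [8.9 9.4] 33.7
-1 [538.   60.3] [ 5.4 16.6] 24.8
-1 [625.5  39. ] [6. 5.] 90.0
597 [625.8  39.2] [4.2 4.9] 45.0
-1 [49.5 30.4] [24.3 17.7] 17.1
w4 [([296.6, 61.1], 7668, [249, 0, 95, 127]), ([417.1, 18.5], 1296, [399, 0, 37, 40]), ([297.6, 65.1], 2856, [277, 30, 42, 72]), ([6.1, 158.5], 494, [0, 128, 19, 49]), ([470.9, 210.1], 8210, [414, 163, 113, 97])] [297.  65.]
-1 [312.5 252. ] [4. 5.] 90.0
-1 [613.5 249. ] [ 9.9 23.7] 34.5
-1 [596.8 243.1] [10.  31.6] 8.7
-1 [620.4 218. ] [3.7 8.5] 66.8
-1 [601.5 220.5] [7. 7.] 90.0
-1 [473.5 211.1] [ 79.3 117.6] 80.4
23 [467.3 208.3] [9.2 2.8] 45.0
23 [453.5 191.1] [23.7  4.9] 59.5
-1 [  9. 152.] [18. 48.] 0.0
-1 [297.5  65.5] [71. 41.] 90.0
-1 [417.   19.5] [39. 36.] 90.0
191 [417.5  18. ] [9.2 9.2] 45.0
-1 [296.  63.] [126.  94.] 90.0
200 [332.8 117.2] [9.9 9.2] 45.0
200 [263. 117.] [9.9 9.9] 45.0
200 [297.5  63.5] [47. 81.] 0.0
200 [333.8   7.2] [ 9.9 10.6] 45.0
200 [258.3   6.7] [9.9 9.2] 45.0
```

w3 shows the nest at (309,120) and no module in the fingers; the opening went to 26 mm with no grip force, so it slipped. I'll find the module again.

```bash
python3 - <<'E'
from mod import *
a,ma=load('w3'); b,mb=load('w4')
# nest from bolts (top at z~.02)
P=[(343.5,171.8),(344.8,70.3),(272.6,70.1)]; Q=[(332.8,117.2),(333.8,7.2),(258.3,6.7)]
for p,q in zip(P,Q): print(tri(ray(ma,*p),ray(mb,*q)), onz(ma,*p,.02),onz(mb,*q,.02))
q4=onz(mb,263,117,.02); print('q4',q4)
im,m=snap('top','top2'); t1,_=load('top1')
d=np.abs(im.astype(int)-t1).max(2)[225:290,235:300]; print((d>50).sum())
c=comps(yel(im[225:300,240:300]),5); print(c)
x=np.hstack([cv2.resize(im[215:295,225:305],(400,400),interpolation=2),cv2.resize(im[195:295,300:400],(400,400),interpolation=2)])
cv2.imwrite('pics/crop3.png',x[...,::-1])
E
```

```text
(array([ 0.54901941, -0.16615588,  0.02810146]), np.float64(0.0009004834488319775)) [ 0.54983007 -0.1668983   0.02      ] [ 0.54889387 -0.16567503  0.02      ]
(array([ 0.5688698 , -0.05762986,  0.01972733]), np.float64(0.0005376895500007223)) [ 0.56911464 -0.05766745  0.02      ] [ 0.56857581 -0.05773336  0.02      ]
(array([ 0.49025443, -0.04337756,  0.02083726]), np.float64(0.00022531475277936134)) [ 0.49028207 -0.04320063  0.02      ] [ 0.4900533  -0.04307138  0.02      ]
q4 [ 0.46998727 -0.15118127  0.02      ]
3799
[]
```

View pics/crop3.png

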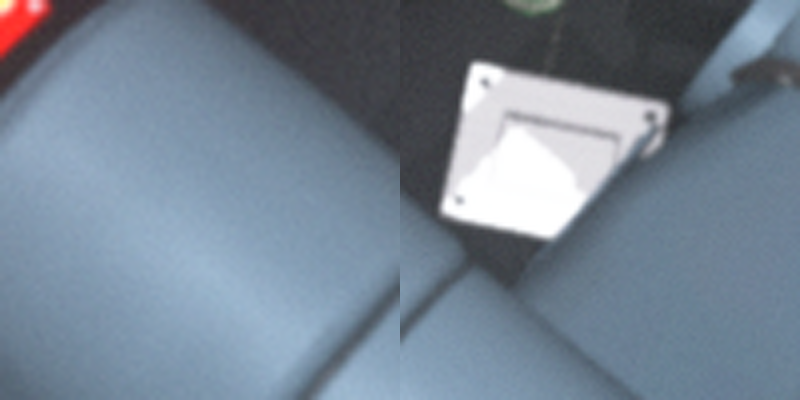

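The crop shows the arm hiding the module; the nest is clear at centre (0.5196,-0.1046) with yaw about -10.5°. Flying back to look.

drive_tool(deltas="50 0 40 0 0.02; 50 0 85 0 0.04; 50 -5 130 0 0.06; 50 -5 175 0 0.08; 50 -10 220 0 0.1; 50 -15 265 0 0.12; 50 -19 295 0 0.12; 50 -19 295 0 0.12")

```text
time_s: 7.25
position: [0.4975, 0.0363, 0.2393]
tcp_rot: [[0.051, 0.999, -0.002], [0.999, -0.051, 0.002], [0.002, -0.002, -1.0]]
force: [0.3, -0.6, -1.6]
opening: 0.576
grasp_force: 0.0
```

```bash
python3 - <<'E'
from mod import *
im,m=snap('wrist','w5'); s=bot.read_state(); print(s['position'],s['opening'])
print(comps(yel(im),25))
E
```

```text
[0.49856355 0.03417163 0.239441  ] 0.5739351978860177
[([377.2, 63.6], 103, [372, 58, 11, 12]), ([321.8, 146.1], 90, [317, 141, 11, 11]), ([235.1, 160.0], 66, [231, 156, 9, 9])]
```

View pics/w5.png

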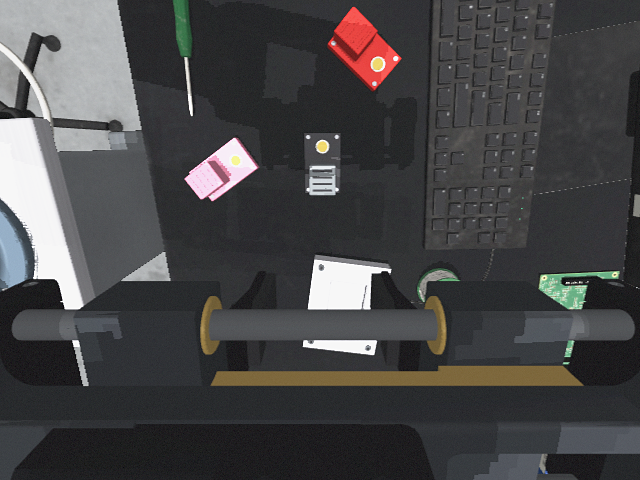

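w5 shows the module standing upright near its old place: contact (322,146), housing (322,180).

```bash
python3 - <<'E'
from mod import *
b,mb=load('w5')
c=onz(mb,321.8,146.1,.014)
u0,v0=300,155; g=b[v0:215,u0:350].min(2); mk=(g>125).astype(np.uint8)
mk=cv2.morphologyEx(mk,cv2.MORPH_CLOSE,np.ones((5,5))); mk=cv2.morphologyEx(mk,cv2.MORPH_OPEN,np.ones((9,9)))
cn=max(cv2.findContours(mk,0,1)[0],key=cv2.contourArea); r=cv2.minAreaRect(cn); h=np.array(r[0])+[u0,v0]; print(h,r)
H=onz(mb,*h,.044); print(c,H,np.degrees(np.arctan2(c[1]-H[1],c[0]-H[0]))); 
for s in bot.read_state()['position'],: print(s)
E
```

```text
[321.5 180. ] ((21.5, 25.0), (28.0, 25.0), 90.0)
[0.49912157 0.10805654 0.014     ] [0.49703691 0.07119547 0.044     ] 86.76310978967554
[0.49856355 0.03417163 0.239441  ]
```

drive_tool(deltas="50 -1 20 -45 0; 50 -1 37 -90 0; 50 -1 37 -135 0; 50 -1 37 -175 0; 50 -1 37 -205 0; 50 -1 37 -217 0; 50 -1 37 -222 0; 40 -1 37 -222 0; 10 -1 37 -222 0; 10 -1 37 -222 0; 10 -1 37 -222 0; 10 -1 37 -222 0")

```text
time_s: 8.5
position: [0.4993, 0.0682, 0.0185]
tcp_rot: [[0.057, 0.998, 0.001], [0.998, -0.057, -0.0], [-0.0, 0.001, -1.0]]
force: [-2.1, -0.4, 6.7]
opening: 0.333
grasp_force: 30.0
```

drive_tool(deltas="10 0 0 0 0; 10 0 0 0 0; 10 0 0 0 0; 10 0 0 5 0; 10 0 0 10 0; 10 0 0 10 0")

```text
time_s: 9.1
position: [0.4998, 0.0682, 0.0281]
tcp_rot: [[0.057, 0.998, 0.002], [0.998, -0.057, -0.0], [0.0, 0.002, -1.0]]
force: [0.8, -0.8, -2.0]
opening: 0.333
grasp_force: 30.0
```

drive_tool(deltas="10 0 0 25 0; 10 0 0 60 0; 10 0 -10 80 0; 10 4 -50 80 -0.03; 10 8 -95 80 -0.06; 10 12 -140 80 -0.09; 10 15 -180 80 -0.126; 10 16 -192 80 -0.126; 10 16 -192 80 -0.126; 10 16 -192 80 -0.126")

```text
time_s: 10.1
position: [0.5142, -0.1226, 0.107]
tcp_rot: [[0.182, 0.983, -0.002], [0.983, -0.182, 0.001], [0.001, -0.002, -1.0]]
force: [-0.0, 0.9, -0.9]
opening: 0.333
grasp_force: 30.0
```

```bash
python3 - <<'E'
from mod import *
im,m=snap('wrist','w6'); s=bot.read_state(); p=s['position']; R=s['tcp_rot']; print(p,R[:,1].round(4),np.degrees(np.arctan2(R[1,1],R[0,1])),s['opening'],s['grasp_force'],s['force'])
for c in comps(yel(im),25):
    q=onz(m,*c[0],p[2]-.0045); print(c, (R.T@(q-p)).round(4))
print('exp',np.round(proj(m,p+R@np.array([.040,0,.0045]))))
cv2.imwrite('pics/w6c.png',cv2.resize(im[100:400,170:470],(600,600))[...,::-1])
E
```

```text
[ 0.51412503 -0.12210767  0.10703515] [ 0.9835 -0.1809 -0.002 ] -10.423096423174329 0.3374760108675118 29.975708533456782 [-0.39270858 -1.25217859 -1.49503133]
([320.2, 207.1], 342, [310, 197, 21, 21]) [ 0.039  -0.0016  0.0045]
([400.5, 329.1], 39, [399, 319, 3, 23]) [-0.0411  0.0501  0.0044]
([245.1, 331.2], 31, [244, 322, 3, 21]) [-0.0426 -0.0507  0.0046]
exp [323. 205.]
```

View pics/w6c.png

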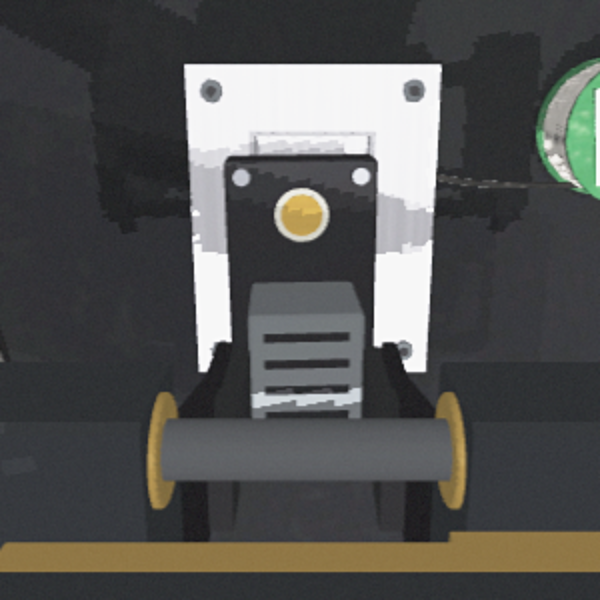

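The crop shows the module gripped square above the nest: contact at full-image (321,207), nest bolts at (275,145), (377,145) and (371,275).

```bash
python3 - <<'E'
from mod import *
im,m=load('w6'); s=bot.read_state(); p=s['position']; R=s['tcp_rot']
g=im.min(2).astype(int); W=[]
for u,v in((275.5,145.5),(377,145.5),(371.5,275)):
    k=slice(int(v)-8,int(v)+9),slice(int(u)-8,int(u)+9); w=np.clip(150-g[k],0,None); y,x=np.mgrid[k]; c=(x*w).sum()/w.sum(),(y*w).sum()/w.sum(); W.append(onz(m,*c,.02)); print(c,W[-1].round(4))
W=np.array(W); print('ctr',(W[0]+W[2])/2,'yaw',np.degrees(np.arctan2(W[1,1]-W[0,1],W[1,0]-W[0,0])),np.degrees(np.arctan2(W[1,0]-W[2,0],W[1,1]-W[2,1])))
c=(W[0]+W[2])/2; t=R.T@(c-p); print('nest ctr in tool',t.round(4))
# module axis points in tool frame: screws, contact
for q in((170+241/2,100+178/2),(170+361/2,100+176/2),(320.2,207.1)): print((R.T@(onz(m,*q,p[2]-.0045)-p)).round(4))
E
```

```text
(np.float64(275.2466562986003), np.float64(145.33405909797824)) [ 0.49   -0.0434  0.02  ]
(np.float64(376.751968503937), np.float64(145.1977589339794)) [ 0.5691 -0.058   0.02  ]
(np.float64(366.89808143770745), np.float64(277.4157694487169)) [ 0.5449 -0.1682  0.02  ]
ctr [ 0.51747399 -0.10579233  0.02      ] yaw -10.434279126593186 12.387799165451996
nest ctr in tool [0.0166 0.0005 0.0871]
[ 0.0495 -0.0186  0.0046]
[0.0501 0.0158 0.0045]
[ 0.039  -0.0016  0.0045]
```

drive_tool(deltas="10 3 -1 -20 0; 10 3 -1 -45 0; 10 3 -1 -62 0; 10 3 -1 -65 0; 10 3 -1 -68 0; 10 3 -1 -70 0; 10 3 -1 -72 0; 10 3 -1 -74 0; 10 3 -1 -74 0")

```text
time_s: 11.05
position: [0.5182, -0.1249, 0.0336]
tcp_rot: [[0.182, 0.983, 0.0], [0.983, -0.182, -0.0], [-0.0, 0.0, -1.0]]
force: [-0.2, -0.6, -0.7]
opening: 0.333
grasp_force: 30.0
```

drive_tool(deltas="10 0 0 -3 0; 10 0 0 -6 0; 10 0 0 -8 0; 10 0 0 -9 0; 10 0 0 -10 0; 10 0 0 -10 0")

```text
time_s: 11.65
position: [0.5178, -0.1249, 0.0245]
tcp_rot: [[0.182, 0.983, -0.0], [0.983, -0.182, -0.0], [-0.0, -0.0, -1.0]]
force: [-2.2, 0.5, 9.5]
opening: 0.336
grasp_force: 30.0
```

drive_tool(deltas="10 0 0 -1 0; 10 0 0 -2 0; 10 0 0 -2 0; 10 0 0 -2 0")

```text
time_s: 12.05
position: [0.5174, -0.1249, 0.024]
tcp_rot: [[0.181, 0.983, -0.0], [0.983, -0.181, -0.001], [-0.001, -0.0, -1.0]]
force: [-6.1, 1.6, 21.2]
opening: 0.331
grasp_force: 30.1
```

drive_tool(deltas="10 0 0 -1 0; 10 0 0 -2 0; 10 0 0 -2 0; 10 0 0 -2 0")

```text
time_s: 12.45
position: [0.5163, -0.1245, 0.0229]
tcp_rot: [[0.181, 0.984, -0.003], [0.984, -0.181, -0.0], [-0.001, -0.002, -1.0]]
force: [-9.0, 0.8, 30.9]
opening: 0.339
grasp_force: 30.0
```

drive_tool(deltas="10 0 0 3 0; 10 0 0 4 0; 45 0 0 5 0; 45 0 0 5 0; 45 0 0 5 0; 45 0 0 10 0; 45 0 0 40 0; 45 0 0 80 0; 45 0 -20 125 0; 45 0 -60 170 0; 45 0 -100 190 0; 45 0 -100 190 0")

```text
time_s: 13.65
position: [0.5213, -0.2313, 0.2142]
tcp_rot: [[0.185, 0.983, 0.01], [0.983, -0.185, -0.009], [-0.007, 0.011, -1.0]]
force: [-0.0, -0.2, -0.6]
opening: 0.514
grasp_force: 0.0
```

```bash
python3 - <<'E'
from mod import *
im,m=snap('wrist','w7'); s=bot.read_state(); print(s['position'],s['opening'],s['force'])
print([c for c in comps(yel(im),25)],np.round(proj(m,(.5233,-.085,.02)),1))
print('contact',[onz(m,*c[0],.02).round(4) for c in comps(yel(im),25)])
for p in [(.463,-.332,.132),(.459,-.332,.062)]: print(np.round(proj(m,p)))
print(comps(im[:290].min(2)>120,40))
E
```

```text
[ 0.51976841 -0.22875333  0.21218118] 0.5183431474103692 [ 0.05873502 -0.05748359 -0.86871922]
[([548.3, 18.0], 33, [545, 15, 7, 7]), ([297.7, 72.7], 123, [292, 67, 12, 13])] [296.7  72.4]
contact [array([ 0.7817, -0.0829,  0.02  ]), array([ 0.5243, -0.0855,  0.02  ])]
[281. 349.]
[284. 312.]
[([28.0, 9.7], 789, [0, 0, 53, 29]), ([614.5, 46.8], 757, [586, 11, 54, 62]), ([547.5, 23.8], 120, [544, 13, 10, 23]), ([594.1, 29.6], 513, [569, 15, 53, 37]), ([559.0, 28.9], 163, [552, 17, 15, 24]), ([296.1, 86.9], 9518, [245, 23, 101, 134]), ([423.1, 45.8], 1556, [404, 23, 39, 47]), ([562.0, 45.8], 183, [549, 36, 23, 26]), ([547.2, 54.3], 101, [544, 42, 13, 23]), ([579.9, 90.8], 1444, [548, 52, 73, 76]), ([400.3, 72.1], 178, [389, 57, 32, 25]), ([625.1, 86.3], 480, [610, 58, 27, 58]), ([297.9, 72.7], 108, [290, 65, 16, 17]), ([545.0, 80.9], 56, [544, 72, 3, 19]), ([611.0, 89.0], 79, [605, 82, 10, 15]), ([296.9, 108.0], 736, [281, 91, 31, 37]), ([546.6, 107.3], 88, [544, 98, 10, 21]), ([585.6, 145.3], 1579, [544, 109, 89, 78]), ([584.9, 126.8], 66, [580, 121, 12, 11]), ([545.0, 158.5], 56, [544, 149, 3, 20]), ([551.6, 155.5], 53, [549, 150, 8, 11]), ([552.6, 168.4], 99, [548, 162, 13, 16]), ([66.1, 236.1], 12955, [0, 171, 146, 119]), ([545.0, 182.4], 44, [544, 175, 3, 16]), ([618.4, 189.1], 247, [605, 178, 24, 30]), ([588.3, 198.0], 416, [572, 185, 38, 30]), ([478.5, 236.6], 8737, [418, 189, 118, 92]), ([554.6, 205.6], 228, [544, 197, 27, 17]), ([606.4, 268.1], 203, [600, 254, 14, 25]), ([625.5, 272.0], 98, [620, 264, 16, 17]), ([314.6, 279.0], 228, [306, 267, 19, 23]), ([537.4, 286.0], 147, [525, 282, 28, 8])]
```

drive_tool(deltas="45 -5 0 30 0.12; 45 -20 -30 55 0.24; 45 -35 -75 60 0.32; 45 -50 -120 60 0.32; 45 -60 -165 60 0.32; 45 -60 -190 60 0.32; 45 -60 -190 60 0.32; 45 -60 -190 60 0.32")

```text
time_s: 14.5
position: [0.4576, -0.4131, 0.2676]
tcp_rot: [[-0.136, 0.991, -0.002], [0.991, 0.136, 0.004], [0.004, -0.001, -1.0]]
force: [-0.1, 0.6, 0.2]
opening: 0.516
grasp_force: 0.0
```

```bash
python3 - <<'E'
from mod import *
im,m=snap('wrist','w8'); s=bot.read_state(); print(s['position'],s['tcp_rot'][:,1],s['opening'])
u,v=np.round(proj(m,(.463,-.332,.132))).astype(int); print(u,v,np.round(proj(m,(.459,-.332,.062))))
g=cv2.cvtColor(im,cv2.COLOR_RGB2GRAY); print(g[v-40:v+60:4,u-48:u+49:4])
E
```

```text
[ 0.45785024 -0.4125246   0.26796501] [ 0.99051161  0.13742267 -0.00132453] 0.5166758370809701
341 139 [334. 139.]
[[ 57  59  59  63  63  45  47  55  53  50  53  51  49  53  49  50  47  46
   44  44  46  49  48  46  47]
 [ 42  42  63  61  44  44  46  47  45  49  48  46  50  48  44  46  45  46
   45  45  46  49  46  45  45]
 [ 45  44  62  51  43  45  43  45  45  45  47  47  46  44  50  46  48  45
   50  49  47  46  47  46  44]
 [ 45  48  44  37  45  48  51  50  51  48  45  45  47  43  47  49  48  48
   45  50  48  44  47  42  48]
 [ 39  44  43  43  48  50  43  40  42  43  39  41  33  41  38  39  67  43
   43  46  43  48  49  48  42]
 [ 40  39  46  42  39  39 112 127 143 144 140 140 145 146 141 139 145  67
   84  47  50  47  49  44  44]
 [ 33  40  40 124 126 122 113 127 122 142 144 142 142 141 149 146 140 142
  136  80  50  47  46  48  50]
 [ 37  41  38 126 125 122 114 124 127 136 174 172 172 172 152 141 141 141
  134  66  47  45  47  50  47]
 [ 38  34  40  93 125 122 112 126 127  52 164 191 192 194 171 139 144 141
  135  62  43  48  44  47  46]
 [ 36  40  38  92 183 119 107 124 101  4
[... 940 characters left out ...]
59  56  64  59  58  58  64  64  61  63
   62  65  63  61  63  63  63]
 [ 61  58  63  59  58  56  60  57  61  54  57  63  54  59  59  64  67  66
   60  58  60  59  61  59  59]
 [ 65  61  63  57  59  58  60  60  60  56  56  61  55  52  54  64  61  59
   57  56  56  55  61  58  62]
 [ 60  57  57  56  59  56  59  59  58  61  55  59  60  56  51  57  58  59
   58  56  57  59  61  60  61]
 [ 60  60  58  57  56  57  56  61  56  55  56  59  57  56  53  52  49  60
   58  56  56  56  58  61  60]
 [ 60  60  61  58  60  56  58  57  59  57  59  57  56  58  53  56  55  54
   57  54  58  56  62  59  60]
 [ 57  59  58  57  59  57  57  61  57  58  58  57  61  59  53  56  55  54
   56  57  53  54  60  57  58]]
```

drive_tool(deltas="45 0 0 -35 0; 45 0 0 -60 0; 45 0 0 -60 0; 45 0 0 -60 0")

```text
time_s: 14.95
position: [0.4585, -0.4132, 0.2094]
tcp_rot: [[-0.138, 0.99, -0.001], [0.99, 0.138, 0.001], [0.001, -0.0, -1.0]]
force: [-0.4, -0.4, 0.9]
opening: 0.519
grasp_force: 0.0
```

```bash
python3 - <<'E'
from mod import *
snap('wrist','w9'); s=bot.read_state(); print(s['position'])
R={}
for f in('w8','w9'):
    im,m=load(f); u,v=np.round(proj(m,(.463,-.332,.132))).astype(int); k=30
    g=cv2.cvtColor(im,cv2.COLOR_RGB2GRAY)[v-k:v+k,u-k:u+k]; mk=cv2.morphologyEx(((g>156)&(g<225)).astype(np.uint8),cv2.MORPH_OPEN,np.ones((5,5)))
    cn=max(cv2.findContours(mk,0,1)[0],key=cv2.contourArea); r=cv2.minAreaRect(cn); c=np.array(r[0])+[u-k,v-k]; R[f]=(m,c)
    print(f,(u,v),c,r[1:],cv2.contourArea(cn)); B=cv2.boxPoints(r)+[u-k,v-k]
    P=[onz(m,*b,.132) for b in B]; print([p.round(4).tolist() for p in P]); e=P[1]-P[0]; print(np.degrees(np.arctan2(e[1],e[0]))%90, onz(m,*c,.132))
    if f=='w9': print(g[4:56:2,4:56:2])
print(tri(ray(R['w8'][0],*R['w8'][1]),ray(R['w9'][0],*R['w9'][1])))
E
```

```text
[ 0.45899097 -0.41423953  0.21047175]
w8 (np.int64(341), np.int64(139)) [341.  135.5] ((17.0, 16.0), 90.0) 257.5
[[0.4542, -0.3229, 0.132], [0.4688, -0.3209, 0.132], [0.4712, -0.3357, 0.132], [0.4564, -0.3378, 0.132]]
7.805725570807648 [ 0.46264573 -0.32924788  0.132     ]
w9 (np.int64(344), np.int64(137)) [345.5 133. ] ((20.0, 15.0), 90.0) 251.0
[[0.4572, -0.3227, 0.132], [0.4683, -0.3211, 0.132], [0.4707, -0.3354, 0.132], [0.4594, -0.337, 0.132]]
7.9246920965625485 [ 0.46389075 -0.32900318  0.132     ]
[[115 114 127 129 130 125 128 132 126 130 131 130 134 128 133 128 129 129
  128 131 127 127 127  69  40  41]
 [114 113 123 127 127 126 126 124 126 127 128 128 130 127 129 128 128 125
  127 125 128 130 130  71  40  40]
 [113 111 112 122 131 124 125 127 125 125 127 125 125 128 129 131 127 128
  126 127 123 127 130 119  93  88]
 [113 113 111 111 123 127 130 127 127 124 127 127 125 129 128 127 132 130
  129 125 124 126 126 130 127 122]
 [112 111 111 110 126 132 127 128 125 130 128 130 127 127 126 128 128 129
  129 129 127 123 124 127 127 121]
 [111 110 112 114 109 122 132  96  79  77  80
[... 1628 characters left out ...]
111 112 112 110 111 112 106 119 122
  122 122 120 122 124 125 123 120]
 [ 82  81  82 114 105 106 111 111 106 106 109 107 108 125 123 124 123 124
  125 122 124 121 123 125 122 119]
 [ 81  82  77 112 113 109 105 110 110 108 105 109 108 105 123 125 124 119
  123 123 123 125 121 125 122 120]
 [ 79  78  77 108 110 110 112 107 109 112 112 107 106 113 106 124 124 121
  120 120 123 124 120  82  81  76]
 [ 81  80  83 106 112 110 117 115 113 105 114 115 107 111 122 123 124 127
  128 126 128 130 119  34  40  42]
 [ 33  31  32  40  41  42  43  41  41  37  37  41  41  39  40  42  33  40
   38  36  40  36  39  41  41  40]]
(array([ 0.4586668 , -0.33191664,  0.21854397]), np.float64(0.0002793847004583595))
```

```bash
python3 - <<'E'
from mod import *
b,mb=load('scene1'); a,ma=load('top1'); w,mw=load('w9')
c=b[258:285,450:480]; g=cv2.cvtColor(c,cv2.COLOR_RGB2GRAY); print(g[::2,::2])
print(np.round(proj(mb,(.4627,-.329,.132)),1),np.round(proj(ma,(.4627,-.329,.132)),1))
print('w9',onz(mw,344,133.3,.132), tri(ray(ma,435.2,251.3),ray(mw,344,133.3)))
s=bot.read_state(); p=s['position'];R=s['tcp_rot']; print(p,(R.T@(onz(mw,344,133.3,.132)-p)).round(4))
E
```

```text
[[243 243 241 238 247 249 251 252 252 252 252 252 252 252 251]
 [252 251 249 250 251 252 252 252 252 252 253 252 252 251 249]
 [251 251 249 250 251 248 251 252 252 252 252 252 252 252 252]
 [252 250 250 249 243 167 189 202 225 240 250 252 252 252 252]
 [252 251 251 251 203 155 159 160 160 161 225 251 251 252 252]
 [250 251 252 252 174 148 156 154 160 162 235 252 251 251 251]
 [168 188 229 235 128  84  88 101 118 131 244 252 252 252 252]
 [115 131 148 152  66  59  66  68  76  85 245 252 252 252 251]
 [ 32  40  56  81  71  70  64  59  54  67 209 229 242 246 248]
 [ 32  30  31  38  71  75  79  79  74  91 149 159 170 173 187]
 [ 31  31  31  44  72  78  79  78  77  65  50  82 114 132 153]
 [ 32  32  32  53  76  78  79  80  80  53  33  31  33  38  49]
 [ 33  33  32  59  79  78  79  79  80  50  32  31  31  31  31]
 [ 31  31  33  66  78  79  79  79  78  39  32  32  31  31  30]]
[462.4 265.4] [434.1 251.6]
w9 [ 0.46279971 -0.32937397  0.132     ] (array([ 0.46220209, -0.32971409,  0.14038637]), np.float64(0.00028629614611486387))
[ 0.45899097 -0.41423953  0.21047175] [0.0836 0.0154 0.0784]
```

drive_tool(deltas="45 2 40 0 0; 45 5 85 0 0; 45 5 85 0 0; 45 5 85 -40 0; 45 5 85 -80 0; 45 5 85 -115 0; 45 5 85 -129 0; 45 5 85 -129 0; 30 5 85 -129 0; 0 5 85 -129 0; 0 5 85 -129 0; 0 5 85 -129 0")

```text
time_s: 16.2
position: [0.4636, -0.3304, 0.0815]
tcp_rot: [[-0.137, 0.991, 0.002], [0.991, 0.137, -0.002], [-0.002, 0.001, -1.0]]
force: [-0.1, -0.2, -0.0]
opening: 0.239
grasp_force: 0.0
```

drive_tool(deltas="0 0 0 0 0; 0 0 0 0 0; 0 0 0 0 0; 0 0 0 0 0; 0 0 0 0 0")

```text
time_s: 16.7
position: [0.4634, -0.3303, 0.0812]
tcp_rot: [[-0.137, 0.991, 0.001], [0.991, 0.137, -0.001], [-0.001, 0.001, -1.0]]
force: [-0.5, 0.2, 5.7]
opening: 0.202
grasp_force: 30.0
```

drive_tool(deltas="0 0 0 15 0; 0 0 0 50 0; 0 0 0 95 0; 0 0 0 100 0; 0 10 40 100 0; 0 22 85 100 0; 0 34 130 100 0; 0 46 175 100 0; 0 58 220 95 0; 0 62 244 75 0; 0 62 244 47 0; 0 62 244 42 0")

```text
time_s: 17.9
position: [0.5221, -0.0836, 0.1191]
tcp_rot: [[-0.139, 0.99, -0.007], [0.99, 0.139, 0.003], [0.004, -0.007, -1.0]]
force: [-0.8, 0.1, -0.7]
opening: 0.207
grasp_force: 30.0
```

drive_tool(deltas="0 0 0 0 0; 0 0 0 0 0; 0 0 0 0 0")

```text
time_s: 18.2
position: [0.5259, -0.0869, 0.1233]
tcp_rot: [[-0.135, 0.991, 0.002], [0.991, 0.135, -0.001], [-0.001, 0.002, -1.0]]
force: [0.5, 0.4, -0.0]
opening: 0.203
grasp_force: 30.0
```

```bash
python3 - <<'E'
from mod import *
im,m=snap('wrist','w10'); s=bot.read_state(); p=s['position'];R=s['tcp_rot']; print(p,R[:,1],s['opening'],s['grasp_force'],s['force'])
tip=p+R@np.array([0,0,.073]); print('tip exp',tip,np.round(proj(m,tip),1)); print('contact exp',np.round(proj(m,(.5255,-.086,.02)),1))
for c in comps(yel(im),20): print(c,onz(m,*c[0],.02).round(4))
u,v=np.round(proj(m,tip)).astype(int)
hsv=cv2.cvtColor(im,cv2.COLOR_RGB2HSV); k=im[v-40:v+40,u-40:u+40]; cv2.imwrite('pics/w10c.png',cv2.resize(k,(560,560),interpolation=0)[...,::-1])
np.set_printoptions(linewidth=250)
print('R-B\n',(k[...,0].astype(int)-k[...,2])[::2,10:70:2]); print('G\n',k[::2,10:70:2,1])
E
```

```text
[ 0.5258498  -0.08680442  0.1233828 ] [0.9907962  0.1353468  0.00203532] 0.20376000137982803 29.999357327396865 [-0.07854008  0.24023563 -1.13795506]
tip exp [ 0.52600805 -0.0868651   0.050383  ] [323.  239.2]
contact exp [322.5 228.7]
([321.6, 228.5], 116, [316, 223, 12, 12]) [ 0.5246 -0.0859  0.02  ]
([269.0, 328.1], 187, [267, 301, 6, 53]) [ 0.4869 -0.193   0.02  ]
([376.3, 328.0], 175, [374, 300, 5, 54]) [ 0.5915 -0.1788  0.02  ]
R-B
 [[  0  -4  -3 ...  -3  -2  -2]
 [  0   0  -4 ...  -4  -4  -4]
 [  0  -4  -3 ...  -3  -4  -4]
 ...
 [  0  -1 -10 ...  -6  -5   1]
 [ -1  -1  -1 ...  -4   0  -1]
 [  0  -1  -2 ...  -2   0  -4]]
G
 [[249 217 219 ... 215 242 238]
 [248 250 219 ... 217 219 218]
 [249 215 214 ... 218 219 221]
 ...
 [ 38  37 156 ... 178 166  34]
 [ 42  35  50 ...  53  46  41]
 [ 41  42  56 ...  53  54  42]]
```

```bash
python3 - <<'E'
import sys
from mod import *
im,m=load('w10'); np.set_printoptions(linewidth=250,threshold=sys.maxsize)
k=im[218:260,308:338].astype(int); print((k[...,0]-k[...,2])); print(k[::1,::2,1])
E
```

```text
[[ -6  -4  -4  -1   0  -3  -2  -2  -5  -5  -4  -6  -4  -6  -4  -2  -5  -5  -4  -5  -4  -6  -1  -6  -7  -6  -4  -6  -3  -3]
 [ -3  -4  -4  -1  -5  -2  -4   0  -4  -2  -4  -6  -2  -3  -4  -3  -3  -4  -3  -1  -1  -5  -4  -4  -5  -3   0  -3  -5  -4]
 [ -4  -2  -8  -6  -6  -4  -6  -5  -6  -5  -6  -1   5   6   6   0  -4  -6  -5  -3  -3  -4  -5  -2  -2  -2  -4  -2  -1   0]
 [ -2  -3  -5  -5  -5  -6  -6  -6  -7   7   0   0   0   0   8   8  11   7   2  -6  -8  -5  -3  -2  -2  -2  -1  -2  -1  -4]
 [ -8  -4  -5  -6  -5  -6  -8  -6   7   0  -1  -3  -4  -5  -4  -2   8   4   9   6   3  -5  -3  -3  -2  -4   2  -2  -1  -2]
 [ -5  -6  -8  -4  -5  -5  -3   0   0  -3  -5  11  61  61  56 116 103  45  11   0   0   1  -2  -4  -3  -4  -2  -5  -5  -1]
 [ -5  -8  -5  -4  -4  -7   0   0  -3   0  66  76  77  80  77  76  76  77  17  -3  -1   8  -5  -6  -4  -4  -3  -5  -3  -4]
 [ -7  -4  -5  -6  -7   1   0  -2  -3  84  80  82  76  74  75  74  74  77  78  -6  -2   0   8  -7  -4  -3  -6  -6   0  -3]
 [ -6  -5  -5  -5  -7   0   0  -3  18  74  66  69  74  75  79  78  75  74  78  -2  -3   0   0  -4  -3  -2  -1  -3  -
[... 6013 characters left out ...]
9  43]
 [ 49  58  53  57  57  55  54  56  59  57  55  54  55  55  56]
 [ 57  55  58  53  55  53  53  55  59  53  56  51  56  53  59]
 [ 55  55  54  53  55  52  51  50  50  53  56  56  56  57  55]
 [ 59  50  64  67  67  66  65  69  67  67  68  84  83  65  52]
 [ 51 111 122 119 122 120 122 121 120 121 119 118 122 119  76]
 [ 75 122 121 120 120 120 119 121 119 119 118 117 118 116  97]
 [ 88 117 117 117 118 120 118 116 117 120 116 121 118 120  95]
 [103 118 121 119 118 117 120 117 119 119 118 117 118 117 119]
 [106 122 120 119 122 120 120 123 124 120 119 122 120 124 122]
 [ 69  82  83  81  80  77  82  67  65  64  60  61  63  63  67]
 [ 46  44  56  59  63  63  62  62  63  62  65  63  58  62  45]]
```

drive_tool(deltas="0 0 0 -10 0; 0 0 0 -20 0; 0 0 0 -25 0; 0 0 0 -28 0; 0 0 0 -30 0; 0 0 0 -31 0; 0 0 0 -31 0; 0 0 0 -31 0")

```text
time_s: 19.05
position: [0.5248, -0.0857, 0.0916]
tcp_rot: [[-0.137, 0.991, -0.001], [0.991, 0.137, 0.0], [0.0, -0.001, -1.0]]
force: [-1.9, -0.7, 1.6]
opening: 0.204
grasp_force: 30.0
```

drive_tool(deltas="0 0 0 -1 0; 0 0 0 -2 0; 0 0 0 -3 0; 0 0 0 -3 0; 0 0 0 -3 0; 0 0 0 -3 0")

```text
time_s: 19.65
position: [0.525, -0.0858, 0.0884]
tcp_rot: [[-0.137, 0.991, -0.0], [0.991, 0.137, 0.0], [0.0, -0.0, -1.0]]
force: [-1.5, 0.2, 3.2]
opening: 0.206
grasp_force: 30.0
```

```bash
python3 - <<'E'
from mod import *
f=[];p=[]
for i in range(6):
    im=imaging.capture('wrist'); s=bot.read_state(); f.append(s['force']); p.append(s['position'])
m=imaging.camera_model('wrist'); cv2.imwrite('pics/w11.png',im[...,::-1])
print(np.mean(f,0),np.std(f,0),np.mean(p,0),s['opening'],s['grasp_force'],s['tcp_rot'].round(3).tolist())
P=np.mean(p,0); u,v=np.round(proj(m,P+[0,0,-.073+.005])).astype(int); print(u,v)
for c in comps(yel(im),20): print(c,onz(m,*c[0],.02).round(4))
k=im[v-22:v+12,u-14:u+14].astype(int); print('\n'.join(' '.join(f'{x:3d}' for x in r) for r in k[...,0]-k[...,2]))
E
```

```text
[-1.62626532  0.29240015  3.05180669] [0.34299582 0.55952598 0.38864155] [ 0.52499618 -0.08578445  0.08835867] 0.2070359631476344 30.00017149373889 [[-0.137, 0.991, -0.0], [0.991, 0.137, 0.0], [0.0, -0.0, -1.0]]
323 241
([322.4, 238.1], 81, [315, 234, 15, 9]) [ 0.5241 -0.0835  0.02  ]
([376.1, 326.2], 226, [373, 297, 7, 57]) [ 0.5808 -0.1555  0.02  ]
([269.4, 327.1], 234, [267, 298, 7, 56]) [ 0.4897 -0.169   0.02  ]
([338.5, 377.3], 5802, [139, 366, 371, 20]) [ 0.5564 -0.2115  0.02  ]
 -5  -6  -4  -5  -3  -4  -4  -1  -1   0  -1  -5  -3  -3  -5   0  -2  -1  -3  -7  -7  -4  -3  -3  -3  -4  -4  -3
 -5  -5  -3  -5  -6  -4  -5  -3  -3  -4  -2  -4  -4   0  -2   0  -1  -2  -4  -3  -3  -4  -4  -3  -7  -3  -4  -2
 -7  -5  -4  -5  -4  -4  -6  -4  -2  -2  -2  -3  -3  -5  -4  -3  -1  -4  -3  -1  -2  -1  -1  -3  -5  -4  -6  -6
 -9  -5  -6  -5  -4  -4  -1  -3  -5  -2  -3  -2  -5  -2  -5  -3  -1  -2  -1  -1  -3  -3  -1  -1  -2   1  -2  -2
 -7  -5  -6  -6  -5  -2  -3  -3  -4  -5  -3  -3  -2  -1  -1  -3  -3  -5  -3  -2  -4  -8  -4  -3   2   1  -1  -1
 -6  -4  -1  -4   0  -1  -2  -2  -4  -1  -2   0  -
[... 2497 characters left out ...]
  -3  -4  -1   0  -2  -3  -4
 -4  -1  -2  -3  -5  -6  -5  -4  -5  -3  -5  -5  -5  -6  -6  -3  -5  -5  -3  -4  -4  -2  -2  -3  -1  -3  -6  -6
 -6  -2  -2  -3  -4  -1  -5  -5  -5  -4  -4  -3  -5  -3  -5  -3  -4  -5  -6  -4  -3  -3  -3  -7  -1  -5  -7  -1
 -2  -5  -6  -5  -3  -5  -4  -5  -5  -3  -5  -4  -4  -5  -4  -2  -5  -4  -5  -5  -5  -3  -7  -3  -4  -6  -2  -3
 -1  -3  -5  -4  -4  -4  -3  -4  -5  -5  -5  -4  -3  -5  -2  -4  -6  -4  -2  -3  -4  -4  -5  -4  -3  -5  -2  -3
 -5  -6  -3  -4  -4  -3  -7  -5  -3  -5  -6  -4  -6  -2  -3  -5  -4  -4  -4  -5  -3  -6  -5  -4  -5  -4  -4  -4
 -4  -3  -3  -6  -5  -5  -3  -3  -5  -4  -4  -5  -5  -5  -3  -5  -4  -5  -6  -5  -6  -3  -6  -6  -5  -4  -5  -5
```

The tip is centred on the contact, and force and position both put it about 4.7 mm in. Handing in.

```bash
python3 -c "
from rig import bot
print(bot.hand_in())"
```

```text
the job is handed in; nothing more can be done
None
```

The job is handed in, with no verdict reported: the module is pressed home in the nest (31 N) and released, and the probe is held upright on the brass contact with its tip about 4.7 mm in. My first grasp slipped and left the module about where it had stood; the second held.

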